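# Lift the retaining bar off the tool cradle and take out the brass brush

### The job

Lift the retaining bar with the red grip out of its two open brackets and lay it flat, grip upward, lengthwise along the middle of the black rubber mat. Then take the wooden-handled brass brush out of the green tool cradle and lay it flat on the middle of the pale job card. Leave the other two tools in their slots, and let go of everything.

Things in the scene. Friction and masses are not known exactly. Their poses are not given: they have to be found in the camera images.
- cradle: Fixed tool cradle: green base 178 x 104 x 8 mm. Frame on the bench, x along the bar, y along the tools (handle ends at +y); the base spans y = -60 to +44 mm. Black notched rails (10 mm thick, along x, at y = -32 and +32 mm) carry a tool in each slot, x = -53, 0, +53 mm, in any order, undersides 24 mm over the bench; teeth rise to 33 mm. Between the rails are only the tools.
- bar: Loose bar, 150 g: flat aluminium 190 x 18 x 8 mm (x, y, z) with a red grip block in the middle, 40 x 16 mm (x, y), 8 to 42 mm above the underside. Origin at the underside's centre, z up through the grip. At first it lies in the brackets, underside 50 mm above the bench, 3 mm or more clear of the tools; 20 mm straight up frees it.
- brass_brush: Loose brass bristle brush with wooden handle, 135 mm long (y), 21 mm wide and high, 40 g. Origin at mid-length on its underside. The wood runs from y = -18 to +68 mm; brass band and bristles are at negative y. Its origin starts at cradle y = -22 mm, so the wood at its own y = +22 mm is free between the rails.
- handpiece: Loose black handpiece, 129 mm long (y), 23 mm wide and high, lying in another slot of the cradle; origin at the middle of its length, on its underside. To be left there.
- needle_file_d: Loose needle file with a slim black grip, 172 mm long (y), 10 mm thick, lying in another slot of the cradle; origin at the middle of its length, on its underside. To be left there.
- mat: Fixed black rubber mat lying on the bench, 100 x 200 x 6 mm (x, y, z), origin at the centre of its underside, y along its length.
- job_card: Fixed pale job card in a stiff sleeve lying on the bench, 125 x 150 mm (x, y), top 8 mm above the bench, origin at the centre of its underside. Mat and card may have changed places.
- bracket_a (a point): Middle of the slot floor of the steel bracket at the cradle's - x end (cradle x = -82 mm, y = -40 mm), 50 mm above the bench. Slot open upward, 24 mm wide; bracket 10 x 34 mm (x, y), its two prongs rise to 64 mm above the bench.
- bracket_b (a point): Middle of the slot floor of the steel bracket at the cradle's + x end (cradle x = +82 mm, y = -40 mm), 50 mm above the bench. Slot open upward, 24 mm wide; bracket 10 x 34 mm (x, y), its two prongs rise to 64 mm above the bench.
Mind the look-alikes: they are no part of the job. There is more than one size of the brass_brush; the job needs the larger.

How it is judged:
By the outcome, as a careful person would: the job done as asked, in the order asked, and still so for the second after the job is handed in, with the robot touching nothing.
It also fails if it takes over 48 s, if anything falls off the work surface, if the arm or the gripper's body presses on something with over 40 N, if the wrist force passes 120 N, or if a joint passes its speed limit or range.

### The arm

A 7-joint arm with a two-finger parallel gripper is mounted at the origin on a cart in front of the work surface, level with it; the furniture and walls round the work are solid. World frame = base frame: x ahead of the robot, y to its left, z up, the work surface at z = 0. Lengths are in m, angles in rad, forces in N, time in s.
With the tool pointing down it reaches from about 0.4 to 0.85 m from the base axis. Payload 4.5 kg.
Tool frame: the origin (TCP) lies between the finger pads; the fingertips stand 25 mm ahead of it and the grasp point (between the pads) lies 6 mm ahead of it (arm.tcp_to_tips is the distance from the TCP to the fingertips, in m); y points along the fingers, z is the direction in which the jaws open and shut, and the axes are right-handed (so a half turn about y gives the same grasp; the last joint's range is limited). The gripper opens to 85 mm and grips with 20 to 120 N. Pads are 22 mm wide; open, the fingers measure 114 mm over their backs; the gripper's body (76 mm by 85 mm) begins 54 mm behind the grasp point. The pads swing forward as they close: fully open they stand 13 mm farther back than shut.
Start: joints at [1.148, 0.689, -0.195, 1.565, 0.157, 0.902, -0.215], TCP at [0.276, -0.561, 0.256] pointing down, gripper open.
Joint ranges: [-3.01, 3.01], [-0.46, 2.08], [-1.47, 1.51], [0.13, 2.56], [-1, 4.14], [0.04, 2.09], [-2.66, 2.66]. Speed limits (rad/s): [2.57, 2.57, 3.14, 3.14, 3.14, 3.14, 3.14].

### API

Orientations are given as a rotation vector (axis times angle).
In Python, from plant import arm gives the robot as it stands. The module is installed in compiled form; this text tells all that it offers.
- The arm moves only by the tool carry_out, never from a script. Its argument "steps" is one flat list of numbers, 7 for each row, row after row: the opening, from 0 (shut) to 1 (fully open), then the shift along the tool's x, y, z in mm, then the turn, a rotation vector about the tool's x, y, z in rad. A call has 1 to 20 rows; each row is the pose to reach, as a shift and turn from the pose commanded when the call began, along the tool's axes at that moment; what a row does not reach only later rows make up. A row lasts 1/12 s, in which the tool goes at most 41.7 mm and 7.16 degrees, less where a joint would pass 70% of its speed; a pose out of reach is approached as far as the arm can. A call with a gripper value outside its range is refused whole. The fingers move at their own pace and stop on an object; "force" is the grip in N (left out, the last holds). Time passes only in rows, so rows that repeat a pose let the fingers close. It gives the time, the measured TCP pose, the force and the opening at its end, in the units of the state.
- arm.state(): the state, without advancing time (a new reading comes with each control period).
- arm.snapshot(name): name is "side" or "top" or "wrist"; returns a dict with "frame" (384x512x3 uint8, blue, green, red), "fx", "fy", "cx", "cy" (pixels), "R" (3x3) and "t" (3): a world point X has camera coordinates R X + t; the wrist camera has in their place "tool_from_camera" (4x4, takes a point from camera to tool coordinates, whose origin is the TCP and whose axes are the tool frame's). Camera axes: x right, y down, z forward; pixel columns grow to the right and rows downward; lengths in m; the calibration is good to about 2 mm. A picture is of the moment at which its call begins: read the wrist's pose just before it. There is no depth.
- arm.finish_job(): hands the job in, once; it reports no verdict.
The state is a dict: "t": time; "joint_positions": joint angles; "qd": joint speeds; "tau": joint torques, N m; "tool_pos": TCP position; "ee_rot": TCP orientation; "contact_force": force on the tool from outside, world axes, zero at the start; "wrist_torque": the same for the moment, N m; "opening": finger opening in m.
Only numpy, scipy, OpenCV 4.12 (cv2) and the standard library are available. Lean on these libraries where they do the work, as an engineer would, in place of code of your own. Each camera call takes 0.05 s, during which the arm holds its last target.

## Working session

There is one attempt and no reset: what is moved stays moved. The work goes in short steps, Python scripts to look and compute and a tool call to move; the robot and the scene stay as the last step left them, time stands still between calls to the robot, and variables do not carry over. Pictures are saved under pics/ and viewed, and the job is handed in when it is done.

Besides the shell and the picture viewer there is one more tool, called as name(argument=value, ...) on one line, values as JSON. carry_out: Moves the arm, as the interface text tells. Its arguments: {"type":"object","properties":{"steps":{"type":"array"},"force":{"type":"number"}},"required":["steps"]}

```bash
mkdir -p pics; python3 - <<'E'
from plant import arm
import cv2
s=arm.state();print(s)
for n in("side","top","wrist"):
    d=arm.snapshot(n);cv2.imwrite(f"pics/{n}0.png",d["frame"])
    print(n,{k:v for k,v in d.items() if k!="frame"})
E
```

```text
{'t': 0.0, 'joint_positions': array([ 1.14777115,  0.69002262, -0.19449847,  1.56639847,  0.15730611,
        0.90249477, -0.21510741]), 'qd': array([-0.00011804,  0.00096284, -0.00047776,  0.00069681, -0.00030073,
        0.00034034, -0.00135723]), 'tau': array([ 3.50577957e-04, -5.39610243e+01, -1.26651417e+00, -1.58545214e+01,
        9.15083627e-03,  9.41299077e-03, -1.89726728e-05]), 'tool_pos': array([ 0.27535649, -0.560369  ,  0.255445  ]), 'ee_rot': array([-0.45812324,  1.96966283, -1.96594427]), 'contact_force': array([ 0.43607001,  0.25508547, -0.09206441]), 'wrist_torque': array([-2.46056509e-02,  3.47340660e-05,  7.08482000e-02]), 'opening': 0.08525396913647006}
side {'fx': 400.01106281788606, 'fy': 400.01106281788606, 'cx': 251.12142878575636, 'cy': 191.63453294922297, 'R': array([[ 0.99934146, -0.03300904, -0.01506821],
       [-0.02776414, -0.42823508, -0.90324076],
       [ 0.02336238,  0.9030643 , -0.42886954]]), 't': array([-0.51810534,  0.0976278 ,  0.75857902])}
top {'fx': 422.6983051670206, 'fy': 422.6983051670206, 'cx': 252.32232938553904, 'cy': 197.78648012058056, 'R': array([[-0.0133704 , -0.99988155,  0.00762381],
       [-0.97156877,  0.01118861, -0.23649301],
       [ 0.2363797 , -0.01056906, -0.97160328]]), 't': array([0.10957474, 0.54200891, 0.77376928])}
wrist {'fx': 311.52197376172825, 'fy': 311.52197376172825, 'cx': 259.3255550776202, 'cy': 190.8313908729593, 'tool_from_camera': array([[ 2.28114236e-04,  9.62164911e-01,  2.72467672e-01,
        -6.70913165e-02],
       [-7.44419279e-04, -2.72467440e-01,  9.62164716e-01,
        -1.17633979e-01],
       [ 9.99999697e-01, -4.22313656e-04,  6.54100407e-04,
        -5.30573972e-04],
       [ 0.00000000e+00,  0.00000000e+00,  0.00000000e+00,
         1.00000000e+00]])}
```

View pics/top0.png

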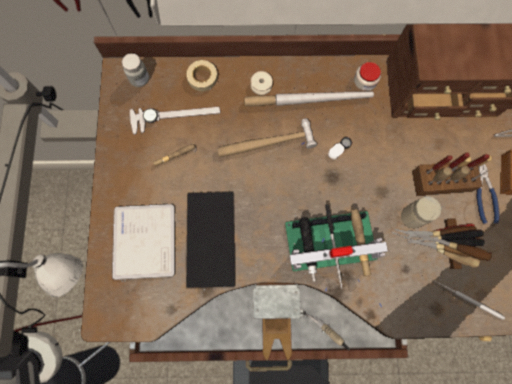

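View pics/side0.png

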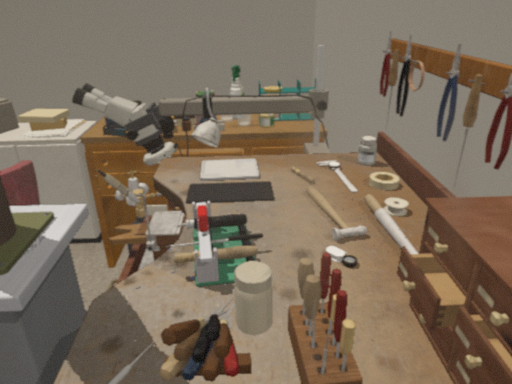

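```bash
python3 - <<'E'
import cv2
a=cv2.imread("pics/top0.png")
cv2.imwrite("pics/topc.png",cv2.resize(a[60:260,190:390],None,fx=3,fy=3,interpolation=cv2.INTER_CUBIC))
a=cv2.imread("pics/side0.png")
cv2.imwrite("pics/sidec.png",cv2.resize(a[60:260,150:390],None,fx=3,fy=3,interpolation=cv2.INTER_CUBIC))
E
```

```text
(no output)
```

View crops.

View pics/topc.png

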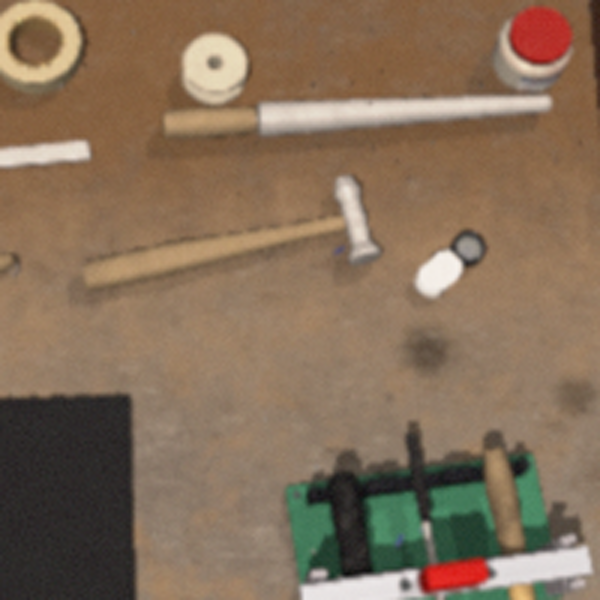

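View pics/sidec.png

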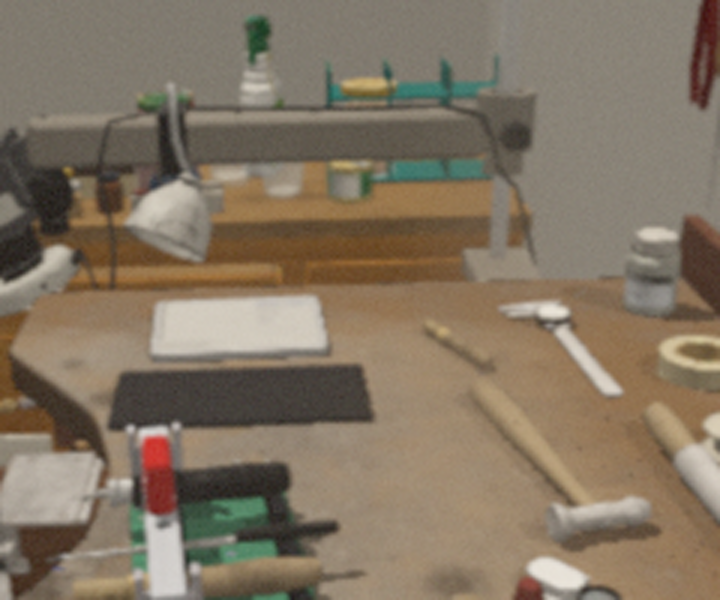

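```bash
cat > h.py <<'E'
import numpy as np,cv2
from scipy.spatial.transform import Rotation as Ro
TOP=dict(fx=422.6983,fy=422.6983,cx=252.3223,cy=197.78648,R=np.array([[-0.0133704,-0.99988155,0.00762381],[-0.97156877,0.01118861,-0.23649301],[0.2363797,-0.01056906,-0.97160328]]),t=np.array([0.10957474,0.54200891,0.77376928]))
SIDE=dict(fx=400.011,fy=400.011,cx=251.1214,cy=191.6345,R=np.array([[0.99934146,-0.03300904,-0.01506821],[-0.02776414,-0.42823508,-0.90324076],[0.02336238,0.9030643,-0.42886954]]),t=np.array([-0.51810534,0.0976278,0.75857902]))
TFC=np.array([[2.28114236e-04,9.62164911e-01,2.72467672e-01,-6.70913165e-02],[-7.44419279e-04,-2.72467440e-01,9.62164716e-01,-1.17633979e-01],[9.99999697e-01,-4.22313656e-04,6.54100407e-04,-5.30573972e-04],[0,0,0,1]])
WI=dict(fx=311.522,fy=311.522,cx=259.3256,cy=190.8314)
def wristcam(pos,rv):
    T=np.eye(4);T[:3,:3]=Ro.from_rotvec(rv).as_matrix();T[:3,3]=pos
    M=np.linalg.inv(T@TFC);return dict(WI,R=M[:3,:3],t=M[:3,3])
def unp(c,u,v,z):
    d=c["R"].T@np.array([(u-c["cx"])/c["fx"],(v-c["cy"])/c["fy"],1]);o=-c["R"].T@c["t"]
    return o+d*(z-o[2])/d[2]
def proj(c,X):
    p=c["R"]@np.asarray(X)+c["t"];return np.array([c["cx"]+c["fx"]*p[0]/p[2],c["cy"]+c["fy"]*p[1]/p[2]])
E
python3 - <<'E'
from h import *
g=lambda n,u,v,z:print(n,unp(TOP,u,v,z).round(4))
for p in [(114,206),(173,204),(174,277),(113,279)]: g("card",*p,.008)
for p in [(188,192),(234,192),(235,287),(186,287)]: g("mat",*p,.006)
k=lambda u,v:(190+u/3,60+v/3)
E
```

```text
card [0.5427 0.3937 0.008 ]
card [0.5455 0.2698 0.008 ]
card [0.3938 0.2631 0.008 ]
card [0.3914 0.3861 0.008 ]
mat [0.5719 0.239  0.006 ]
mat [0.5707 0.1411 0.006 ]
mat [0.3724 0.1397 0.006 ]
mat [0.3737 0.2386 0.006 ]
```

View pics/wrist0.png

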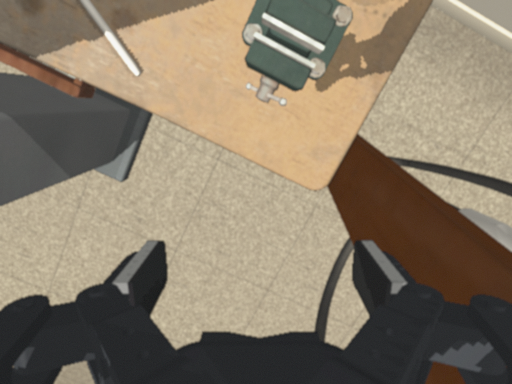

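```bash
python3 - <<'E'
import cv2
a=cv2.imread("pics/top0.png")
cv2.imwrite("pics/topd.png",cv2.resize(a[190:300,270:400],None,fx=6,fy=6,interpolation=cv2.INTER_CUBIC)[:600,:780])
cv2.imwrite("pics/tope.png",cv2.resize(a[135:175,140:205],None,fx=6,fy=6,interpolation=cv2.INTER_CUBIC)[:600,:780])
a=cv2.imread("pics/side0.png")
cv2.imwrite("pics/sided.png",cv2.resize(a[190:300,140:280],None,fx=5.5,fy=5.5,interpolation=cv2.INTER_CUBIC))
E
```

```text
(no output)
```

View pics/topd.png

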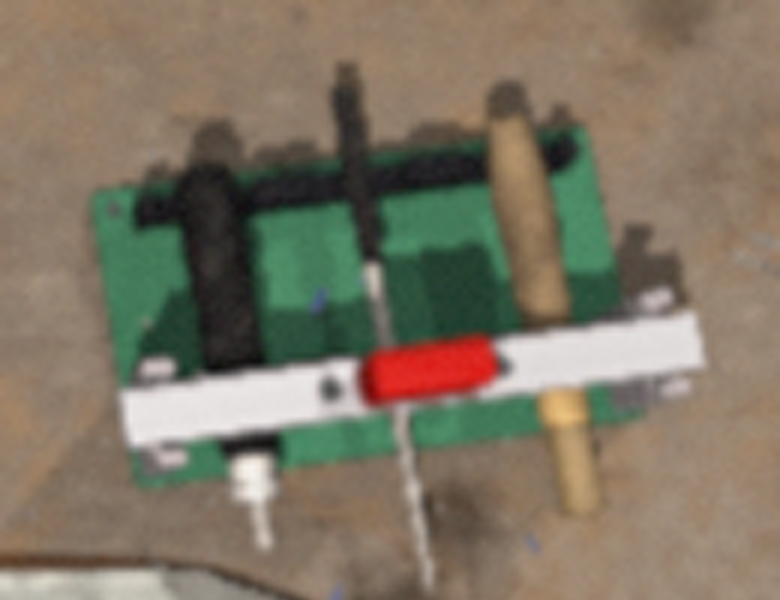

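View pics/sided.png

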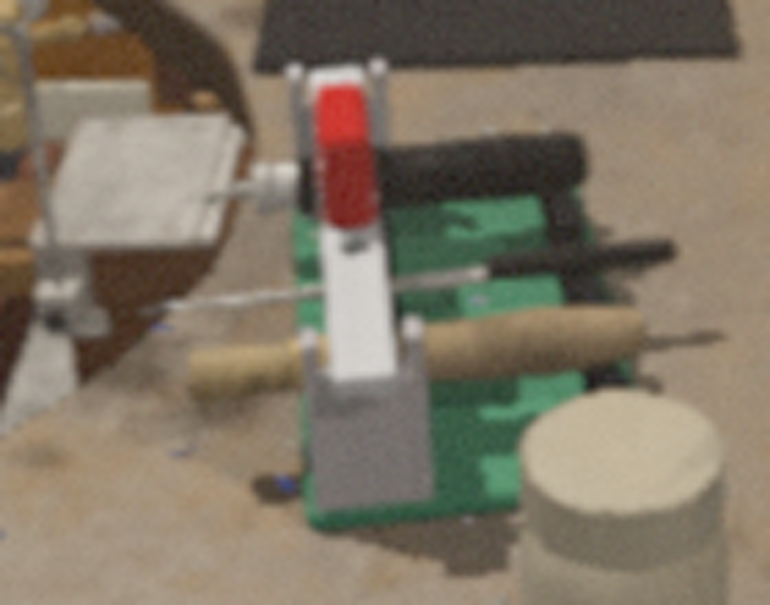

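View pics/tope.png

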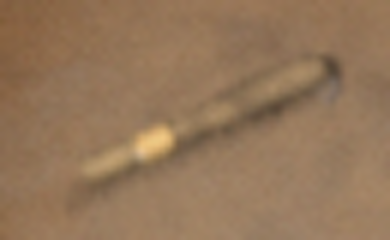

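```bash
python3 - <<'E'
from h import *
k=lambda p:(270+p[0]/6,190+p[1]/6)
def q(p,z): return unp(TOP,*k(p),z)
B=[q(p,.058) for p in [(122,392),(697,314),(705,365),(132,445)]]
print(np.round(B,4)); c=np.mean(B,0);print("bar c",c)
d=B[1]-B[0]+B[2]-B[3];print("bar ang",np.degrees(np.arctan2(d[1],d[0])),np.linalg.norm(d)/2)
print("grip top c",q((430,362),.092))
G=[q(p,.008) for p in [(95,192),(583,127),(640,412),(140,488)]];print("base",np.round(G,4),np.mean(G,0))
print([np.linalg.norm(G[i]-G[i-1]) for i in range(4)])
print("brush handle end",q((508,100),.035),"tip",q((580,512),.035), "wood@",q((540,290),.04))
print("jar top",unp(TOP,427,207,.08),unp(TOP,420,222,.0))
R=Ro.from_rotvec([-0.45812324,1.96966283,-1.96594427]).as_matrix();print(R.round(3))
E
```

```text
[[ 0.4294  0.0307  0.058 ]
 [ 0.4523 -0.1576  0.058 ]
 [ 0.4357 -0.1587  0.058 ]
 [ 0.4124  0.028   0.058 ]]
bar c [ 0.43247016 -0.06440515  0.058     ]
bar ang -82.96680637463494 0.18894071066918708
grip top c [ 0.43398484 -0.06201095  0.092     ]
base [[ 0.5041  0.0328  0.008 ]
 [ 0.5253 -0.1397  0.008 ]
 [ 0.4255 -0.1515  0.008 ]
 [ 0.402   0.0207  0.008 ]] [ 0.46421964 -0.05940404  0.008     ]
[np.float64(0.10283029690788366), np.float64(0.17369731992928417), np.float64(0.10048153262540778), np.float64(0.17379849728929006)]
brush handle end [ 0.52939263 -0.10693406  0.035     ] tip [ 0.39059763 -0.12083048  0.035     ] wood@ [ 0.4633582  -0.11173976  0.04      ]
jar top [ 0.51726493 -0.23595271  0.08      ] [ 0.50218767 -0.25225835  0.        ]
[[-0.897 -0.001  0.441]
 [-0.441  0.002 -0.897]
 [ 0.    -1.    -0.002]]
```

carry_out(steps=[0.6,-361,55,-376,0,-1.236,0,0.6,-361,55,-376,0,-1.236,0,0.6,-361,55,-376,0,-1.236,0,0.6,-361,55,-376,0,-1.236,0,0.6,-361,55,-376,0,-1.236,0,0.6,-361,55,-376,0,-1.236,0,0.6,-361,55,-376,0,-1.236,0,0.6,-361,55,-376,0,-1.236,0,0.6,-361,55,-376,0,-1.236,0,0.6,-361,55,-376,0,-1.236,0,0.6,-361,55,-376,0,-1.236,0,0.6,-361,55,-376,0,-1.236,0,0.6,-361,55,-376,0,-1.236,0,0.6,-361,55,-376,0,-1.236,0,0.6,-361,55,-376,0,-1.236,0,0.6,-361,55,-376,0,-1.236,0,0.6,-361,55,-376,0,-1.236,0], force=50)

```text
t: 1.57
tool_pos: [0.4332, -0.0658, 0.2012]
ee_rot: [-1.265, 1.121, -1.121]
contact_force: [-0.3, -0.1, 0.0]
opening: 0.0512
```

```bash
cat > snap.py <<'E'
import sys
from plant import arm
from h import *
s=arm.state();d=arm.snapshot(sys.argv[1]);cv2.imwrite(f"pics/{sys.argv[2]}.png",d["frame"])
np.savez("last.npz",p=s["tool_pos"],r=s["ee_rot"])
print(s["t"],s["tool_pos"].round(4),s["ee_rot"].round(4),s["contact_force"].round(2),s["opening"].round(4))
R=Ro.from_rotvec(s["ee_rot"]).as_matrix();print(R.round(3).tolist(),"jaw",np.degrees(np.arctan2(R[1,2],R[0,2])).round(2))
E
python3 snap.py wrist w1
```

```text
Traceback (most recent call last):
  File "snap.py", line 6, in <module>
    print(s["t"],s["tool_pos"].round(4),s["ee_rot"].round(4),s["contact_force"].round(2),s["opening"].round(4))
                                                                                         ^^^^^^^^^^^^^^^^^^
AttributeError: 'float' object has no attribute 'round'
```

View pics/w1.png

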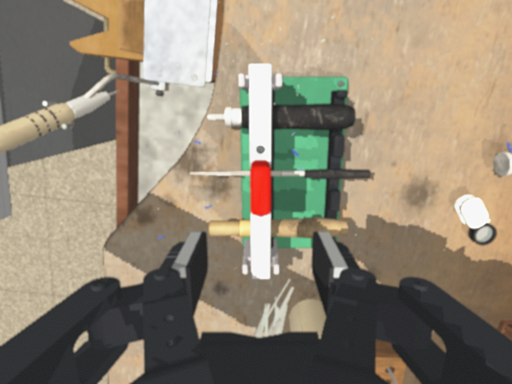

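```bash
sed -i 's/s\["opening"\].round(4)/round(float(s["opening"]),4)/' snap.py; python3 snap.py wrist w2; python3 - <<'E'
from h import *
import cv2
l=np.load("last.npz");c=wristcam(l["p"],l["r"])
f=cv2.imread("pics/w2.png");cv2.imwrite("pics/w2c.png",cv2.resize(f[50:290,180:370],None,fx=2.5,fy=2.5,interpolation=cv2.INTER_CUBIC))
E
```

```text
1.6167 [ 0.4333 -0.0659  0.2013] [-1.2643  1.121  -1.1214] [-0.47  0.38 -0.69] 0.0514
[[0.119, -0.001, 0.993], [-0.993, -0.001, 0.119], [0.001, -1.0, -0.001]] jaw 6.82
```

View pics/w2c.png

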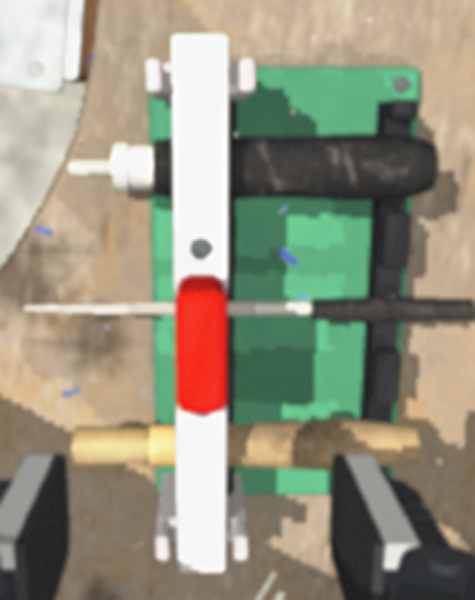

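```bash
python3 - <<'E'
from h import *
l=np.load("last.npz");c=wristcam(l["p"],l["r"])
q=lambda u,v,z:unp(c,180+u/2.5,50+v/2.5,z)
B=np.array([q(u,v,.058) for u,v in [(171,36),(227,36),(224,572),(179,572)]]);print(B.round(4))
m=B.mean(0);d=B[3]-B[0]+B[2]-B[1];print("bar",m,np.degrees(np.arctan2(d[1],d[0])),np.linalg.norm(d)/2)
print("grip top ends",q(202,284,.092),q(202,408,.092))
print("brush ends",q(72,447,.035),q(418,438,.035),"band/wood",q(174,447,.04))
E
```

```text
[[ 0.413   0.028   0.058 ]
 [ 0.4304  0.0301  0.058 ]
 [ 0.4536 -0.1576  0.058 ]
 [ 0.4367 -0.1596  0.058 ]]
bar [ 0.43343121 -0.0647564   0.058     ] -82.8885551703405 0.18912392339065465
grip top ends [ 0.43113071 -0.04231794  0.092     ] [ 0.43579143 -0.08091645  0.092     ]
brush ends [ 0.38982268 -0.12362079  0.035     ] [ 0.52391837 -0.10379064  0.035     ] band/wood [ 0.42948824 -0.11676662  0.04      ]
```

carry_out(steps=[0.6,-1.5,40,0,0,0,0,0.6,-1.5,80,0,0,0,0,0.6,-1.5,100,0,0,0,0,0.6,-1.5,112,0,0,0,0,0.6,-1.5,112,0,0,0,0,0.6,-1.5,112,0,0,0,0,0,-1.5,112,0,0,0,0,0,-1.5,112,0,0,0,0,0,-1.5,112,0,0,0,0,0,-1.5,112,0,0,0,0,0,-1.5,112,0,0,0,0,0,-1.5,112,0,0,0,0,0,-1.5,112,0,0,0,0,0,-1.5,112,0,0,0,0], force=60)

```text
t: 2.83
tool_pos: [0.4342, -0.0631, 0.0904]
ee_rot: [-1.263, 1.118, -1.121]
contact_force: [-0.4, -0.7, 7.3]
opening: 0.0152
```

```bash
python3 snap.py wrist w3;  python3 snap.py side s3
```

```text
2.8333 [ 0.4342 -0.0631  0.0904] [-1.263   1.1176 -1.1207] [-0.41 -0.68  7.3 ] 0.0152
[[0.121, 0.002, 0.993], [-0.993, -0.0, 0.121], [0.001, -1.0, 0.002]] jaw 6.96
2.8833 [ 0.4342 -0.0631  0.0904] [-1.2629  1.1175 -1.1207] [ 0.91 -0.49  6.38] 0.0152
[[0.121, 0.002, 0.993], [-0.993, -0.0, 0.121], [0.001, -1.0, 0.002]] jaw 6.95
```

View pics/w3.png

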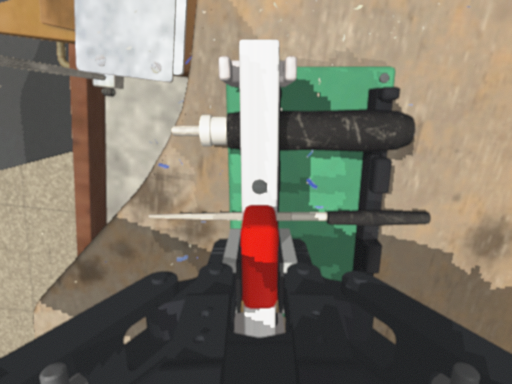

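View pics/s3.png

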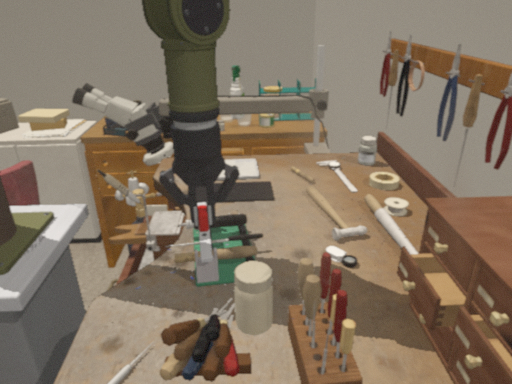

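carry_out(steps=[0,0,-15,0,0,0,0,0,0,-40,0,0,0,0,0,0,-75,0,0,0,0,0,0,-90,0,0,0,0,0,-20,-90,6,0,-0.12,0,0,-50,-90,14,0,-0.24,0,0,-80,-90,22,0,-0.36,0,0,-110,-90,30,0,-0.48,0,0,-140,-90,39,0,-0.6,0,0,-170,-90,47,0,-0.72,0,0,-200,-90,55,0,-0.84,0,0,-225,-90,62,0,-0.96,0,0,-240,-90,67,0,-1.08,0,0,-246,-90,68,0,-1.2,0,0,-246,-90,68,0,-1.32,0,0,-246,-90,68,0,-1.42,0,0,-246,-90,68,0,-1.454,0,0,-246,-90,68,0,-1.454,0,0,-246,-90,68,0,-1.454,0])

```text
t: 4.52
tool_pos: [0.4711, 0.1891, 0.1794]
ee_rot: [-1.571, -0.003, 0.003]
contact_force: [-0.1, -0.1, -1.9]
opening: 0.015
```

```bash
python3 snap.py wrist w4;  python3 snap.py top t4
```

```text
4.5167 [0.4711 0.1891 0.1794] [-1.5713 -0.0027  0.0027] [-0.13 -0.11 -1.87] 0.015
[[1.0, 0.0, -0.003], [0.003, -0.0, 1.0], [0.0, -1.0, -0.0]] jaw 90.2
4.5667 [0.4712 0.1892 0.1794] [-1.5713 -0.0029  0.0026] [ 0.53  0.85 -2.19] 0.015
[[1.0, 0.0, -0.004], [0.004, -0.0, 1.0], [0.0, -1.0, -0.0]] jaw 90.2
```

View pics/w4.png

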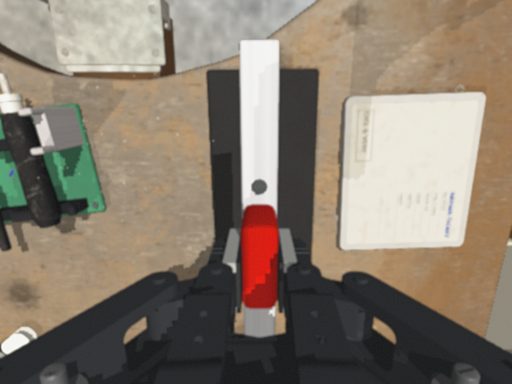

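View pics/t4.png

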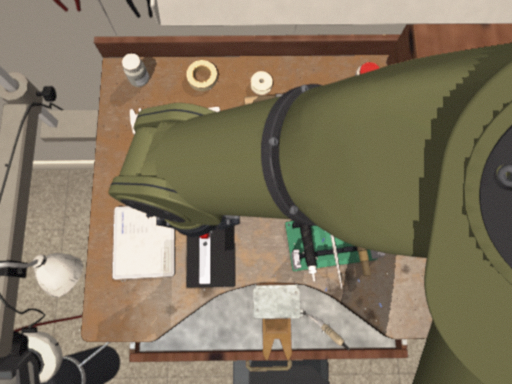

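```bash
python3 - <<'E'
from h import *
c=wristcam([.4711,.1891,.1794],[-1.5713,-.0028,.0027])
for p in [(208.5,70),(318.5,69),(213,218),(315,218)]: print("mat",unp(c,*p,.006).round(4))
P=np.array([unp(c,*p,.008) for p in [(346,96),(485,92),(464,247),(340,249)]]);print(P.round(4),P.mean(0))
z=.1794-.0904+.058
for p in [(241,41),(279,41),(277,205),(243,205)]: print("bar",unp(c,*p,z).round(4))
E
```

```text
mat [0.3767 0.1439 0.006 ]
mat [0.3756 0.2401 0.006 ]
mat [0.5147 0.1427 0.006 ]
mat [0.5144 0.2443 0.006 ]
[[0.3981 0.2654 0.008 ]
 [0.3943 0.3881 0.008 ]
 [0.5445 0.3969 0.008 ]
 [0.5472 0.2711 0.008 ]] [0.47103813 0.33039022 0.008     ]
bar [0.3779 0.1803 0.147 ]
bar [0.3779 0.197  0.147 ]
bar [0.4539 0.1976 0.147 ]
bar [0.454  0.1803 0.147 ]
```

carry_out(steps=[0,1,35,2,0,0,0,0,1,70,2,0,0,0,0,1,100,2,0,0,0,0,1,118,2,0,0,0,0,1,126,2,0,0,0,0,1,130,2,0,0,0,0,1,131.5,2,0,0,0,0,1,132.5,2,0,0,0,0,1,132.5,2,0,0,0,0,1,132.5,2,0,0,0])

```text
t: 5.45
tool_pos: [0.4728, 0.1919, 0.0478]
ee_rot: [-1.57, -0.005, 0.002]
contact_force: [0.6, 0.1, -1.6]
opening: 0.0149
```

```bash
python3 snap.py side s5
```

```text
5.45 [0.4728 0.1919 0.0478] [-1.57   -0.0052  0.0025] [ 0.59  0.1  -1.61] 0.0149
[[1.0, 0.002, -0.005], [0.005, 0.001, 1.0], [0.002, -1.0, 0.001]] jaw 90.28
```

View pics/s5.png

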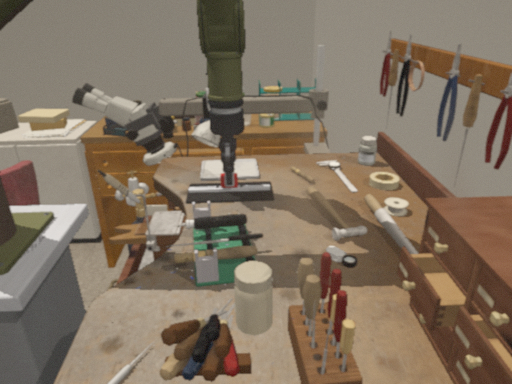

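carry_out(steps=[0,0,1,0,0,0,0,0,0,1.5,0,0,0,0,0,0,1.5,0,0,0,0])

```text
t: 5.75
tool_pos: [0.4727, 0.1918, 0.0464]
ee_rot: [-1.571, -0.005, 0.003]
contact_force: [0.9, -0.8, 8.3]
opening: 0.0151
```

carry_out(steps=[0.45,0,0,0,0,0,0,0.45,0,0,0,0,0,0,0.45,0,0,0,0,0,0,0.45,0,0,0,0,0,0,0.45,0,-10,0,0,0,0,0.45,0,-40,0,0,0,0,0.45,0,-75,0,0,0,0,0.45,0,-110,0,0,0,0,0.5,1,-110,-35,0,0,0,0.5,2,-110,-75,0,-0.04,0,0.5,3,-110,-115,0,-0.08,0,0.5,4,-110,-155,0,-0.117,0,0.5,5,-110,-195,0,-0.117,0,0.5,5,-110,-235,0,-0.117,0,0.5,5,-110,-275,0,-0.117,0,0.5,5,-110,-304,0,-0.117,0,0.5,5,-110,-304,0,-0.117,0,0.5,5,-110,-304,0,-0.117,0,0.5,5,-110,-304,0,-0.117,0])

```text
t: 7.33
tool_pos: [0.4789, -0.1115, 0.1554]
ee_rot: [-1.568, -0.097, 0.096]
contact_force: [-0.4, 0.3, -0.3]
opening: 0.0429
```

```bash
python3 snap.py top t6;python3 snap.py side s6;python3 snap.py wrist w6;
```

```text
7.3333 [ 0.4789 -0.1115  0.1554] [-1.5676 -0.0967  0.0959] [-0.38  0.26 -0.29] 0.0429
[[0.992, 0.0, -0.122], [0.122, 0.001, 0.992], [0.001, -1.0, 0.001]] jaw 97.03
7.3833 [ 0.479  -0.1108  0.1555] [-1.5674 -0.0981  0.0971] [ 0.43  0.89 -0.39] 0.0426
[[0.992, 0.001, -0.124], [0.124, 0.001, 0.992], [0.001, -1.0, 0.001]] jaw 97.12
7.4333 [ 0.479  -0.1105  0.1555] [-1.5676 -0.0987  0.0977] [-0.43 -0.06  0.29] 0.0426
[[0.992, 0.001, -0.125], [0.125, 0.001, 0.992], [0.001, -1.0, 0.001]] jaw 97.17
```

View pics/t6.png

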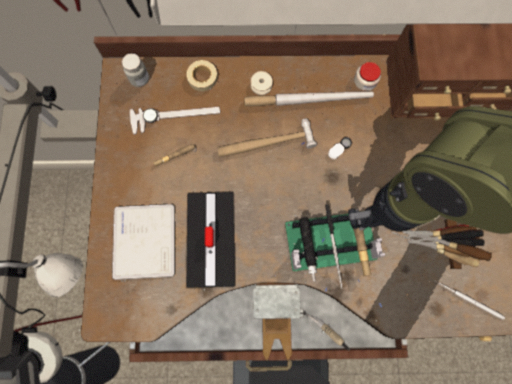

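View pics/s6.png

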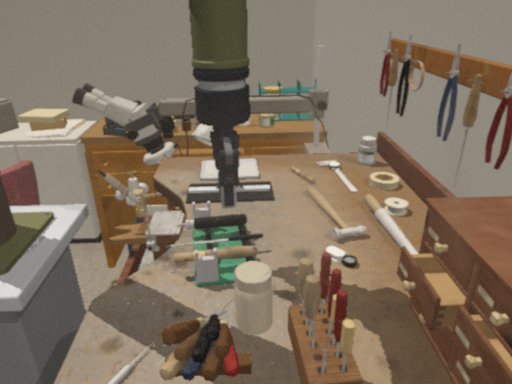

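View pics/w6.png

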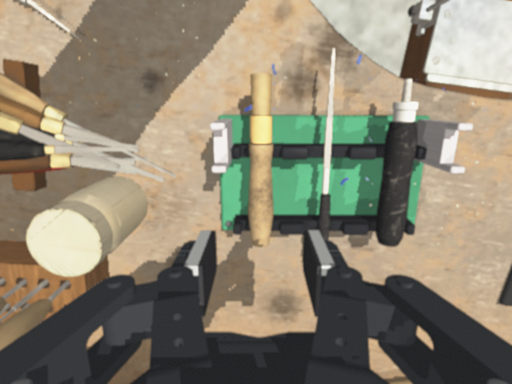

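```bash
python3 - <<'E'
from h import *
import cv2
l=np.load("last.npz");c=wristcam(l["p"],l["r"])
f=cv2.imread("pics/w6.png");cv2.imwrite("pics/w6c.png",cv2.resize(f[60:260,200:350],None,fx=3,fy=3,interpolation=cv2.INTER_CUBIC))
a=unp(c,261,75,.035);b=unp(c,261.5,240,.035);print(a,b,np.degrees(np.arctan2(*(b-a)[[1,0]])),np.linalg.norm(b-a))
print("mid",(a+b)/2,"grip",(a+b)/2+.022*(b-a)/np.linalg.norm(b-a))
print("band end",unp(c,261,144,.045))
f=cv2.imread("pics/t6.png");cv2.imwrite("pics/t6c.png",cv2.resize(f[180:300,170:250],None,fx=5,fy=5,interpolation=cv2.INTER_CUBIC))
E
```

```text
[ 0.39346652 -0.12029781  0.035     ] [ 0.52144023 -0.10362855  0.035     ] 7.421301189330546 0.1290547756310941
mid [ 0.45745338 -0.11196318  0.035     ] grip [ 0.47926909 -0.10912156  0.035     ]
band end [ 0.44125015 -0.11429921  0.045     ]
```

View pics/w6c.png

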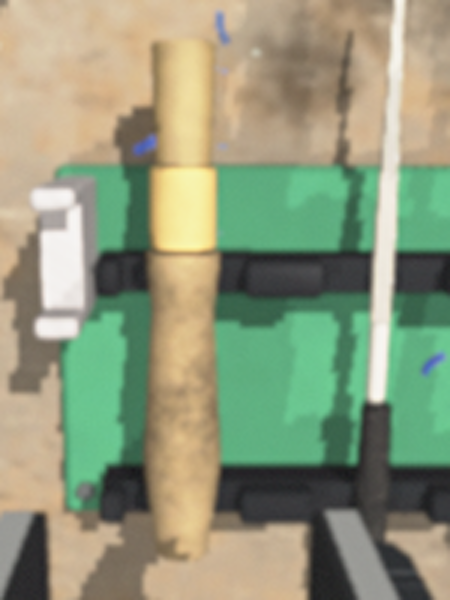

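View pics/t6c.png

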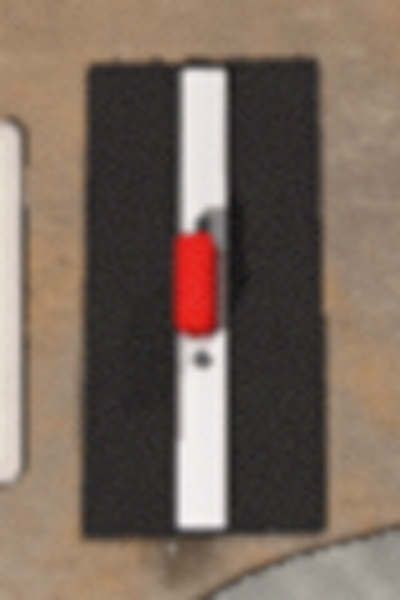

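carry_out(steps=[0.5,0,35,0,0,0,0,0.5,0,70,0,0,0,0,0.5,0,95,0,0,0,0,0.5,0,108,0,0,0,0,0.5,0,114,0,0,0,0,0.5,0,114,0,0,0,0,0.5,0,114,0,0,0,0,0,0,114,0,0,0,0,0,0,114,0,0,0,0,0,0,114,0,0,0,0,0,0,114,0,0,0,0,0,0,114,0,0,0,0,0,0,114,0,0,0,0], force=40)

```text
t: 8.57
tool_pos: [0.4795, -0.1122, 0.0424]
ee_rot: [-1.569, -0.098, 0.094]
contact_force: [0.7, -0.3, 6.5]
opening: 0.0176
```

```bash
python3 snap.py wrist w7
```

```text
8.5667 [ 0.4795 -0.1122  0.0424] [-1.5689 -0.0978  0.0942] [ 0.67 -0.29  6.48] 0.0176
[[0.993, 0.002, -0.122], [0.122, -0.0, 0.993], [0.002, -1.0, -0.0]] jaw 97.0
```

View pics/w7.png

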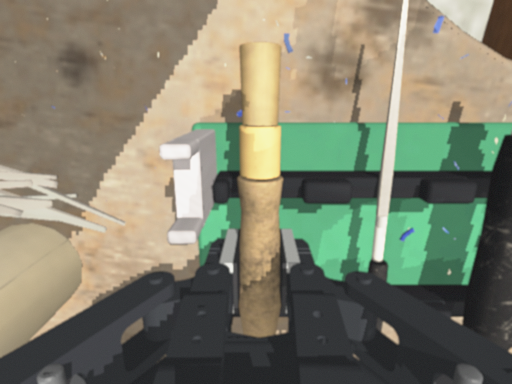

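carry_out(steps=[0.4,0,0,0,0,0,0,0.4,0,0,0,0,0,0,0.4,0,-5,0,0,0,0,0.4,0,-9,0,0,0,0,0.4,0,-9,0,0,0,0,0,0,-9,0,0,0,0,0,0,-9,0,0,0,0,0,0,-9,0,0,0,0,0,0,-9,0,0,0,0,0,0,-9,0,0,0,0,0,0,-9,0,0,0,0,0,0,-14,0,0,0,0,0,0,-20,0,0,0,0,0,0,-20,0,0,0,0], force=50)

```text
t: 9.78
tool_pos: [0.4792, -0.1122, 0.0622]
ee_rot: [-1.569, -0.097, 0.095]
contact_force: [0.0, 0.1, -0.3]
opening: 0.017
```

```bash
python3 snap.py wrist w8; python3 snap.py side s8; python3 -c "
import cv2
f=cv2.imread('pics/s8.png');cv2.imwrite('pics/s8c.png',cv2.resize(f[160:300,130:300],None,fx=4,fy=4,interpolation=cv2.INTER_CUBIC))"
```

```text
9.7833 [ 0.4792 -0.1122  0.0622] [-1.5687 -0.0969  0.0951] [ 0.01  0.07 -0.27] 0.017
[[0.993, 0.001, -0.122], [0.122, 0.0, 0.993], [0.001, -1.0, -0.0]] jaw 97.0
9.8333 [ 0.4791 -0.1123  0.0619] [-1.5687 -0.0967  0.095 ] [-0.36  0.44 -0.64] 0.0167
[[0.993, 0.001, -0.122], [0.122, 0.0, 0.993], [0.001, -1.0, -0.0]] jaw 96.99
```

View pics/w8.png

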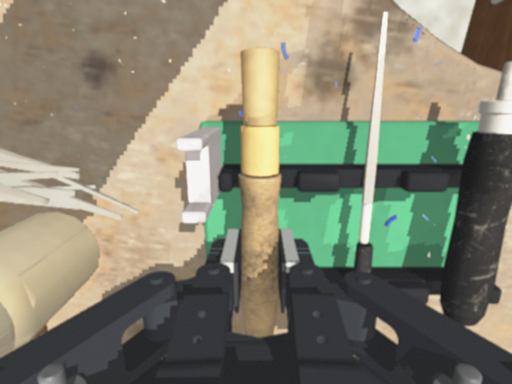

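View pics/s8c.png

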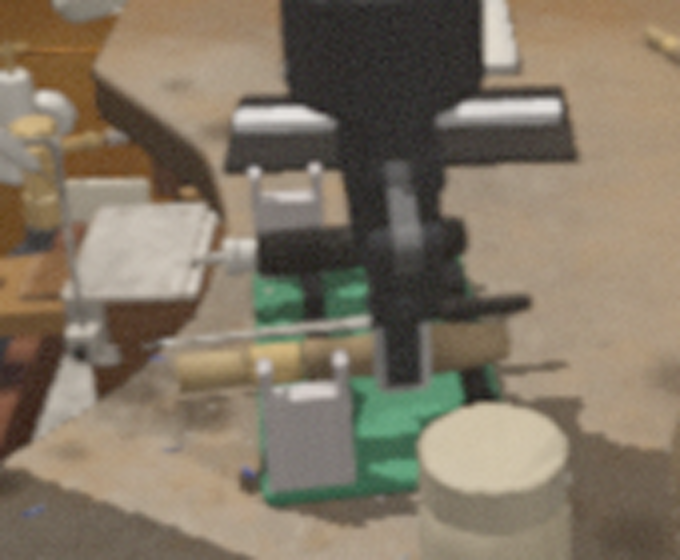

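carry_out(steps=[0,0,-15,0,0,0,0,0,0,-35,0,0,0,0,0,0,-55,0,0,0,0,0,0,-70,0,0,0,0,0,0,-70,0,0,0,0])

```text
t: 10.3
tool_pos: [0.4801, -0.1121, 0.1335]
ee_rot: [-1.569, -0.099, 0.093]
contact_force: [0.8, -0.2, -0.0]
opening: 0.0164
```

```bash
python3 snap.py wrist w9; python3 snap.py side s9; python3 -c "
import cv2
f=cv2.imread('pics/s9.png');cv2.imwrite('pics/s9c.png',cv2.resize(f[140:280,130:300],None,fx=4,fy=4,interpolation=cv2.INTER_CUBIC))"
```

```text
10.3 [ 0.4801 -0.1121  0.1335] [-1.5691 -0.0991  0.0925] [ 0.79 -0.18 -0.03] 0.0164
[[0.993, 0.004, -0.122], [0.122, -0.0, 0.993], [0.004, -1.0, -0.001]] jaw 96.99
10.35 [ 0.4795 -0.1124  0.1322] [-1.5691 -0.0976  0.0937] [-0.33  0.24  0.36] 0.0169
[[0.993, 0.003, -0.121], [0.121, -0.0, 0.993], [0.002, -1.0, -0.001]] jaw 96.98
```

View pics/s9c.png

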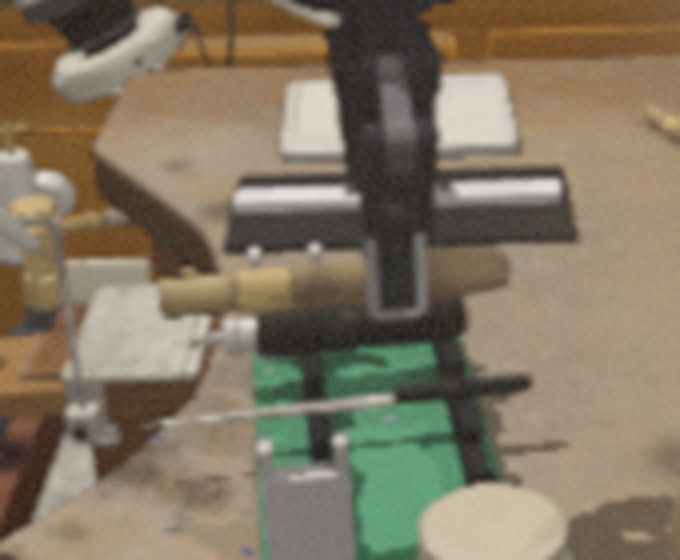

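View pics/w9.png

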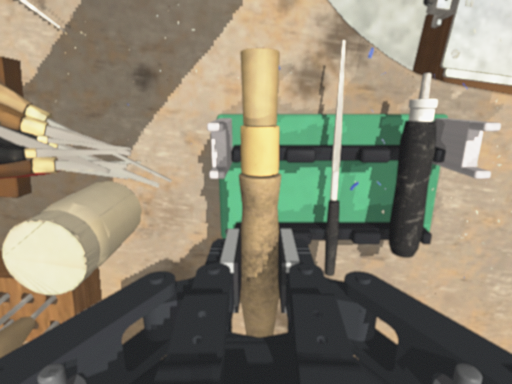

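carry_out(steps=[0,4,0,25,0,0,0,0,10,0,60,0,0.02,0,0,15,0,98,0,0.04,0,0,21,0,137,0,0.06,0,0,27,0,176,0,0.084,0,0,33,0,215,0,0.084,0,0,39,0,254,0,0.084,0,0,45,0,293,0,0.084,0,0,50,0,332,0,0.084,0,0,56,0,371,0,0.084,0,0,61,0,405,0,0.084,0,0,65,0,428,0,0.084,0,0,66,0,437,0,0.084,0,0,66,0,437,0,0.084,0,0,66,0,437,0,0.084,0,0,66,0,437,0,0.084,0])

```text
t: 11.73
tool_pos: [0.4913, 0.3263, 0.1302]
ee_rot: [-1.575, -0.028, 0.029]
contact_force: [0.3, -0.9, -0.6]
opening: 0.0169
```

```bash
python3 snap.py wrist w10
```

```text
11.7333 [0.4913 0.3263 0.1302] [-1.5747 -0.0277  0.029 ] [ 0.32 -0.94 -0.65] 0.0169
[[0.999, -0.001, -0.036], [0.036, -0.004, 0.999], [-0.001, -1.0, -0.004]] jaw 92.07
```

View pics/w10.png

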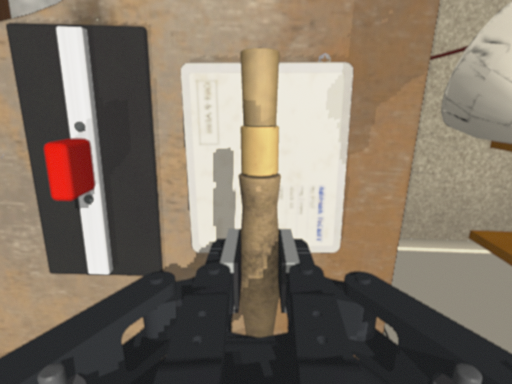

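```bash
python3 - <<'E'
from h import *
l=np.load("last.npz");c=wristcam(l["p"],l["r"])
P=np.array([unp(c,*p,.008) for p in [(180,63),(354,63),(340,252),(192,252)]]);print(P.round(4),P.mean(0))
a=unp(c,261,48,l["p"][2]-.051+.035);print("bristle end",a, np.linalg.norm((a-l["p"])[:2]))
E
```

```text
[[0.3989 0.2651 0.008 ]
 [0.3945 0.3898 0.008 ]
 [0.5433 0.3956 0.008 ]
 [0.548  0.2703 0.008 ]] [0.47118565 0.33023429 0.008     ]
bristle end [0.40352616 0.32329107 0.1142345 ] 0.08785421931709585
```

carry_out(steps=[0,1,20,4,0,0,0,0,1,45,4,0,0,0,0,1,67,4,0,0,0,0,1,80,4,0,0,0,0,1,87,4,0,0,0,0,1,90,4,0,0,0,0,1,91.5,4,0,0,0,0,1,92.5,4,0,0,0,0,1,93,4,0,0,0,0,1,93,4,0,0,0])

```text
t: 12.62
tool_pos: [0.4923, 0.3339, 0.039]
ee_rot: [-1.57, -0.031, 0.029]
contact_force: [0.5, 0.4, -0.1]
opening: 0.0167
```

carry_out(steps=[0,0,1,-2,0,0,0,0,0,2,-2.5,0,0,0,0,0,3,-2.5,0,0,0,0,0,3.5,-2.5,0,0,0,0,0,3.5,-2.5,0,0,0])

```text
t: 13.03
tool_pos: [0.4921, 0.3307, 0.0352]
ee_rot: [-1.571, -0.03, 0.029]
contact_force: [0.1, -1.8, 5.1]
opening: 0.0172
```

```bash
python3 snap.py side s11;python3 snap.py wrist w11; python3 -c "
import cv2
f=cv2.imread('pics/s11.png');cv2.imwrite('pics/s11c.png',cv2.resize(f[120:220,160:300],None,fx=5,fy=5,interpolation=cv2.INTER_CUBIC))"
```

```text
13.0333 [0.4921 0.3307 0.0352] [-1.5714 -0.0303  0.0294] [ 0.13 -1.81  5.13] 0.0172
[[0.999, 0.001, -0.038], [0.038, -0.001, 0.999], [0.001, -1.0, -0.001]] jaw 92.18
13.0833 [0.4921 0.3307 0.0352] [-1.5714 -0.0303  0.0294] [-0.75 -2.37  4.78] 0.0171
[[0.999, 0.001, -0.038], [0.038, -0.001, 0.999], [0.001, -1.0, -0.001]] jaw 92.18
```

View pics/s11c.png

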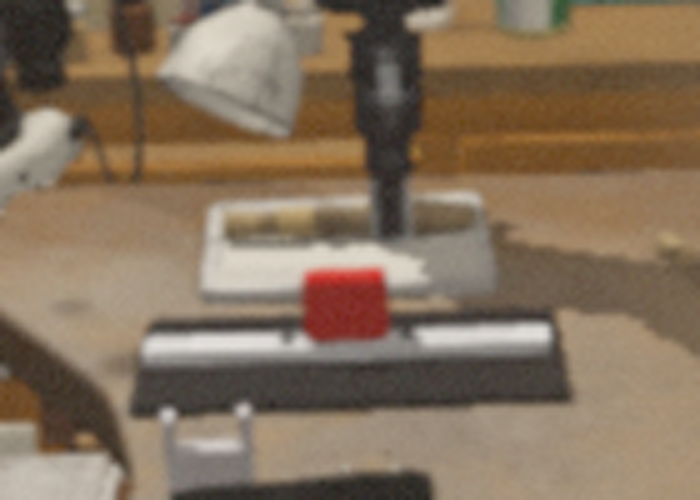

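View pics/w11.png

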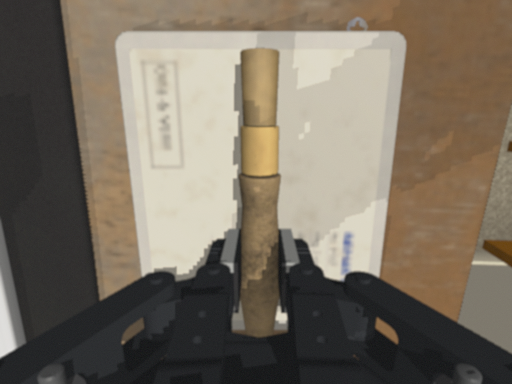

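carry_out(steps=[0.22,0,0,0,0,0,0,0.26,0,0,0,0,0,0,0.3,0,0,0,0,0,0,0.36,0,0,0,0,0,0,0.45,0,0,0,0,0,0,0.45,0,0,0,0,0,0,0.45,0,0,0,0,0,0,0.45,0,-10,0,0,0,0,0.45,0,-30,0,0,0,0,0.45,0,-60,0,0,0,0,0.45,0,-95,0,0,0,0,0.45,0,-130,0,0,0,0,0.45,0,-150,0,0,0,0,0.45,0,-150,0,0,0,0,0.45,0,-150,0,0,0,0])

```text
t: 14.38
tool_pos: [0.4924, 0.3315, 0.1866]
ee_rot: [-1.569, -0.032, 0.028]
contact_force: [-0.1, 0.0, -0.0]
opening: 0.0386
```

```bash
python3 snap.py wrist w12; python3 snap.py top t12
```

```text
14.3833 [0.4924 0.3315 0.1866] [-1.569 -0.032  0.028] [-0.12  0.02 -0.05] 0.0386
[[0.999, 0.003, -0.038], [0.038, 0.002, 0.999], [0.003, -1.0, 0.002]] jaw 92.19
14.4333 [0.4919 0.3306 0.1851] [-1.5711 -0.0304  0.0296] [-0.19 -0.64 -0.07] 0.0384
[[0.999, 0.0, -0.038], [0.038, -0.0, 0.999], [0.0, -1.0, -0.001]] jaw 92.19
```

View pics/w12.png

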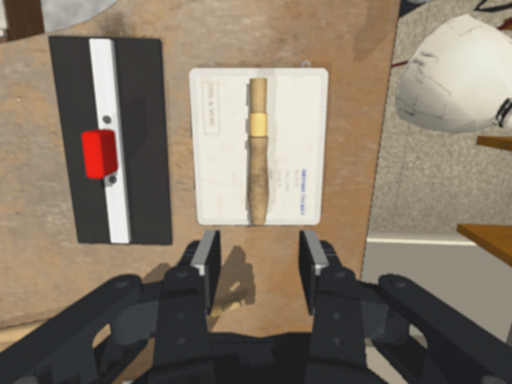

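View pics/t12.png

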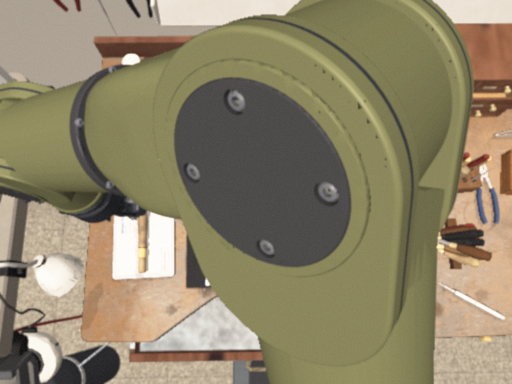

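```bash
python3 - <<'E'
from h import *
c=wristcam([.4924,.3315,.1866],[-1.569,-.032,.028])
a=unp(c,259,78,.0185);b=unp(c,258,227,.0185);print(a,b,(a+b)/2,np.linalg.norm(a-b))
P=np.array([unp(c,*p,.008) for p in [(189,68),(328,68),(320,224),(198,225)]]);print(P.mean(0))
M=[unp(c,*p,.006) for p in [(50,37),(162,39),(172,244),(77,243)]];print(np.mean(M,0))
B=[unp(c,*p,.014) for p in [(90,39),(113,39),(130,243),(108,243)]];print(np.mean(B,0))
E
python3 snap.py side s13
```

```text
[0.40535783 0.32783633 0.0185    ] [0.5437783  0.33206963 0.0185    ] [0.47456806 0.32995298 0.0185    ] 0.1384851913092393
[0.47082298 0.33011126 0.008     ]
[0.47470081 0.19347907 0.006     ]
[0.47365667 0.19233632 0.014     ]
14.4833 [0.4916 0.3302 0.1842] [-1.5722 -0.0294  0.0306] [-0.9  -0.1   0.49] 0.0383
[[0.999, -0.001, -0.038], [0.038, -0.002, 0.999], [-0.001, -1.0, -0.002]] jaw 92.19
```

View pics/s13.png

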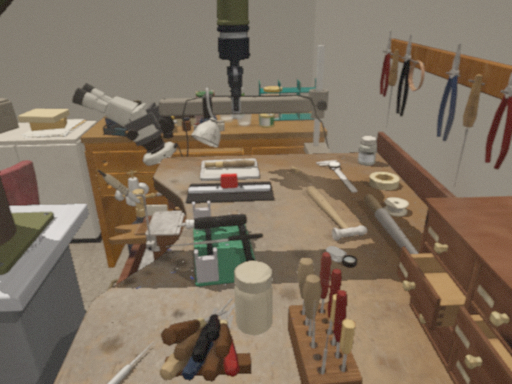

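```bash
python3 -c "
from plant import arm
print(arm.finish_job(), arm.state()['t'])"
```

```text
the job is handed in; nothing more can be done
the job is handed in; nothing more can be done
```

I moved the bar first, then the brush, and handed the job in at about 14.5 s of the 48 s allowed. No verdict came back.

- **Bar:** it lies flat along the mat with the red grip up. The last wrist picture put its centre about 1 mm from the middle of the mat.
- **Brush:** I took the large brush from the cradle; the look-alike was the smaller one lying on the bench. My first grip was too low, because the fingertips stuck out below the brush, so I let go and gripped again higher before lifting. It now lies flat on the card, in line with the card's length. Its middle measured about 4 mm lengthwise and under 1 mm sideways from the card's centre. The brush's length came out as 138 mm against the stated 135 mm, so part of that 4 mm may be measuring error.
- **Everything else:** the last side picture shows the handpiece and file still in the cradle. The gripper is open and about 0.15 m above the card, touching nothing. Force readings after each move stayed below 10 N.

The calibration agrees with itself only to 2–3 mm: the top and wrist cameras put the mat's centre about 4 mm apart. I placed the bar between the two readings. The last top picture was mostly blocked by the arm, so the final checks come from the wrist and side cameras.

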